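# Stow the worn pulley, then hold the drive box cover for screwing

### The job

We are closing up the drive box of the decorating wheel: set the worn pulley down in the open spares drawer, not dropping it from a height, and slide the drawer fully shut. Then take the cover plate by its grip bar and hold it level and still over the open drive box, about 15 mm above the rim and not touching it, with its four holes lined up over the four threaded holes (either way round), and finish while still holding it there so that I can start the screws. Leave everything else on the bench where it is.

Things in the scene. Friction and masses are not known exactly. Their poses are not given: they have to be found in the camera images.
- pulley: the worn belt pulley, dark steel, standing on its rim disc on the bench with the hub up, 0.25 kg (may vary by a third): grooved disc 50 mm across and 18 mm high, with a coaxial round hub 26 mm across on top, from 18 to 46 mm height. Origin: centre of the underside; z up along the axis. It and the cover plate may lie in either of two places, one nearer to the robot, one farther
- cover: the cover plate: aluminium, 124 x 94 x 5 mm (x, y, z), lying flat on the bench, about 0.3 kg (may vary by a third), with four 14 mm through holes at x = +-47, y = +-32 mm and a black upright grip bar in the middle of its top: 60 mm long along x, 12 mm thick along y, its top 35 mm above the underside. Origin: centre of the underside, which is also the middle of the hole pattern; z up
- cover_hole_a (a point): centre of the cover plate's hole at x = +47, y = +32 mm, on the underside; axes as the cover's
- cover_hole_b (a point): centre of the cover plate's hole at x = -47, y = -32 mm, on the underside; axes as the cover's
- drivebox: the drive box: fixed green open-topped metal box on the bench at the left, 124 x 94 x 70 mm (x, y, z; two feet make it 150 mm long at the bench), with four aluminium corner posts flush with its rim, each with a 6 mm threaded hole, at x = +-47, y = +-32 mm. Origin: centre of the underside, on the bench; the rim is at z = 70 mm; z up
- drivebox_hole_a (a point): mouth of the box's threaded hole at x = +47, y = +32 mm, at rim height; axes as the box's
- drivebox_hole_b (a point): mouth of the box's threaded hole at x = -47, y = -32 mm, at rim height; axes as the box's
- spares: the spares cabinet: fixed low grey cabinet at the right, 200 x 180 x 90 mm (x, y, z) with one drawer that opens along its own -x (towards the robot). Origin: centre of the underside, on the bench
- spares_drawer0 (a joint): opening of the drawer in m: 0 is fully shut (hard stop), it starts 0.10 to 0.13 open; slides with about 1 N of friction and stays where it is left
- spares_drawer0_handle (a point): middle of the drawer's bar handle: a round bar about 90 mm long across the front (along y), 35 mm out from the drawer's front face, about 52 mm above the bench; axes as the cabinet's. It moves with the drawer; free room below and in front
- drawer_floor (a point): centre of the drawer's inner floor, 22 mm above the bench; axes as the cabinet's; moves with the drawer. Inside the drawer is 155 mm (x) by 138 mm (y); side walls end 68 mm above the bench, the front 78 mm. The part open from above runs along x from -77 mm (inner front face) to (drawer opening - 84 mm), the front edge of the cabinet's top
- screw_bowl: bystander: small white ceramic bowl, 68 mm across, 30 mm high; origin centre of underside
- glaze_jar: bystander: small amber glass jar with black cap, 48 mm across, 60 mm high; origin centre of underside
- kiln_prop: bystander: small terracotta spool, 28 mm across, 40 mm high; origin centre of underside
- stone: bystander: small flat black pebble, 26 mm across, 15 mm high; origin centre of underside
There are look-alikes about, which are no part of the job. Of the things shaped like the cover, the aluminium one is meant.

How it is judged:
By the outcome, as a careful person would: the job done as asked, in the order asked, and still so for the second after the job is handed in, while the arm keeps its last pose, push and grip.
It also fails if it takes over 58 s, if anything falls off the work surface, if the arm or the gripper's body presses on something with over 40 N, if the wrist force passes 120 N, or if a joint passes its speed limit or range.

### The arm

A 7-joint arm with a two-finger parallel gripper is mounted at the origin on the work surface. World frame = base frame: x ahead of the robot, y to its left, z up, the work surface at z = 0. Lengths are in m, angles in rad, forces in N, time in s.
With the tool pointing down it reaches from about 0.4 to 0.85 m from the base axis. Payload 4.5 kg.
Tool frame: the origin (TCP) lies midway between the tips of the shut fingers; the grasp point (between the pads) lies 19 mm behind it; y points along the fingers, z is the direction in which the jaws open and shut, and the axes are right-handed (so a half turn about y gives the same grasp; the last joint's range is limited). The gripper opens to 88 mm and grips with 3 to 60 N. Pads are 18 mm wide; open, the fingers measure 123 mm over their backs; the gripper's body (75 mm by 187 mm) begins 45 mm behind the grasp point.
Start: joints at [1.376, 0.689, -0.195, 1.565, 0.157, 0.902, -0.215], TCP at [0.142, -0.609, 0.239] pointing down, gripper open.
Joint ranges: [-3.01, 3.01], [-0.46, 2.08], [-1.47, 1.51], [0.13, 2.56], [-1, 4.14], [0.04, 2.09], [-2.66, 2.66]. Speed limits (rad/s): [2.57, 2.57, 3.14, 3.14, 3.14, 3.14, 3.14].

### API

Orientations are given as a unit quaternion [x, y, z, w].
In Python, from plant import r, snapshot, get_calibration, job, boxes_of gives the robot as it stands. The module is installed in compiled form; this text tells all that it offers.
- The arm moves only by the shell command python3 -m handwheel 'ROWS' [OPENING] [FORCE]. ROWS is JSON, a list that holds one entry, the list of rows, each a list of 6 numbers: the shift along the tool's x, y, z as a fraction of full scale, then the turn, a rotation vector about the tool's x, y, z as a fraction of full scale. In form: [[[x, y, z, wx, wy, wz], ...]]. A call has 1 to 12 rows; each row is the pose to reach, as a shift and turn from the pose commanded when the call began, along the tool's axes at that moment, turning the shorter way round; what a row does not reach only later rows make up. Full scale, the value 1, is 100 cm for a shift and 180 degrees for a turn. A row lasts 1/12 s, in which the tool goes at most 41.7 mm and 7.16 degrees, less where a joint would pass 70% of its speed; a pose out of reach is approached as far as the arm can. A call with a number of a shift or a turn outside -1 to 1 is refused whole. A call with a gripper value outside its range is refused whole. OPENING is the opening, from -1 (shut) to 1 (fully open), set as the call begins (- or left out, the last holds). The fingers move at their own pace and stop on an object; FORCE is the grip in N (left out, the last holds). Time passes only in rows, so rows that repeat a pose let the fingers close. It gives the time, the measured TCP pose, the force and the opening at its end, in the units of the state.
- r.get_state(): the state, without advancing time (a new reading comes with each control period).
- snapshot(name): name is "scene" or "top" or "wrist"; returns the picture (480x640x3 uint8, red, green, blue); there is no depth.
- get_calibration(name): a dict with "fx", "fy", "cx", "cy" (pixels), "T" (4x4, takes a point from camera to world coordinates). Camera axes: x right, y down, z forward; pixel columns grow to the right and rows downward; lengths in m; the calibration is good to about 2 mm. A picture is of the moment at which its call begins: read the wrist's pose just before it. get_calibration takes no time and is no camera call; for the wrist camera it gives the pose at the moment of the call.
- job.finish_job(): hands the job in, once; it reports no verdict.
Trained networks look in the newest picture that a camera, given by its name, has taken for a name from the list of things; names that differ only in an ending like _2 or _b are one class to them, and where a whole thing is asked for, a point or a joint stands for the part that bears it (a point fixed in the world has none). Each returns a list of dicts, best first, with "confidence" (0 to 1); they miss things now and then, are a little off and sometimes report something else, mostly with a low value. They report only what shows in the picture. A call takes as long as a camera call. They do not tell look-alikes from the thing itself.
- boxes_of(thing, camera): "bbox" ([left, top, right, bottom] in pixels, round what is visible of it).
The state is a dict: "clock": time; "q": joint angles; "qd": joint speeds; "joint_torque": joint torques, N m; "tool_pos": TCP position; "eef_rot": TCP orientation; "contact_force": force on the tool from outside, world axes, zero at the start; "moment": the same for the moment, N m; "opening": opening from 0.0 (shut) to 1.0 (fully open).
Only numpy, scipy, OpenCV 4.12 (cv2) and the standard library are available. Lean on these libraries where they do the work, as an engineer would, in place of code of your own. Each camera call takes 0.05 s, during which the arm holds its last target. There are 200 camera calls.

## Working session

There is one attempt and no reset: what is moved stays moved. The work goes in short steps, Python scripts to look and compute and a shell command to move; the robot and the scene stay as the last step left them, time stands still between calls to the robot, and variables do not carry over. Pictures are saved under pics/ and viewed, about 8 in all and at most 12, crops included, and the job is handed in when it is done.

```bash
mkdir -p pics
cat > h.py <<'E'
import numpy as np, cv2
from plant import r, snapshot, get_calibration, job, boxes_of
from scipy.spatial.transform import Rotation as R
np.set_printoptions(precision=4,suppress=True)
def px2w(cam,u,v,z,c=None):
    c=c or get_calibration(cam);T=np.array(c["T"])
    d=T[:3,:3]@np.array([(u-c["cx"])/c["fx"],(v-c["cy"])/c["fy"],1]);o=T[:3,3]
    return o+d*(z-o[2])/d[2]
def w2px(cam,p,c=None):
    c=c or get_calibration(cam);T=np.array(c["T"]);q=T[:3,:3].T@(np.array(p)-T[:3,3])
    return np.array([c["fx"]*q[0]/q[2]+c["cx"],c["fy"]*q[1]/q[2]+c["cy"]])
def save(n,im): cv2.imwrite("pics/"+n,cv2.cvtColor(im,cv2.COLOR_RGB2BGR))
def rows(target,yawvec=None):
    """shift in tool axes (fraction) to world target; yawvec: desired world dir of tool z (jaw), tool y down"""
    s=r.get_state();Rt=R.from_quat(s["eef_rot"])
    d=Rt.inv().apply(np.array(target)-s["tool_pos"])
    w=np.zeros(3)
    if yawvec is not None:
        z=np.array([yawvec[0],yawvec[1],0.]);z/=np.linalg.norm(z)
        best=None
        for sg in(1,-1):
            y=np.array([0,0,-1.]);zz=sg*z;x=np.cross(y,zz)
            ww=(Rt.inv()*R.from_matrix(np.c_[x,y,zz])).as_rotvec()
            print("turn opt deg",np.degrees(ww), "frac",ww/np.pi)
    print("shift",d)
E
python3 - <<'E'
from h import *
s=r.get_state();print(s);print(R.from_quat(s["eef_rot"]).as_matrix())
for c in("scene","top"):
    save(c+"0.png",snapshot(c));k=get_calibration(c);print(c,np.array(k["T"])[:3,3],k["fx"])
for n in["pulley","cover","drivebox","spares","spares_drawer0_handle"]:
    for c in("top","scene"):
        for b in boxes_of(n,c)[:4]:
            bb=b["bbox"];print(n,c,np.round(bb),round(b["confidence"],2),px2w(c,(bb[0]+bb[2])/2,(bb[1]+bb[3])/2,.02)[:2])
E
```

```text
{'clock': 0.0, 'q': array([ 1.3758,  0.69  , -0.1945,  1.5663,  0.1573,  0.9025, -0.2151]), 'qd': array([ 0.0011, -0.0007, -0.0016,  0.0005, -0.0001, -0.0002, -0.0009]), 'joint_torque': array([  0.0005, -52.7565,  -1.267 , -15.3433,  -0.0527,   0.0064,
         0.0002]), 'tool_pos': array([ 0.1416, -0.6081,  0.2379]), 'eef_rot': array([-0.0809,  0.7031, -0.7018,  0.0806]), 'contact_force': array([-0.1444,  0.3746,  0.5416]), 'moment': array([-0.0317, -0.0359,  0.0068]), 'opening': 0.9969867953113691}
[[-0.9739 -0.0006  0.2269]
 [-0.2269  0.0018 -0.9739]
 [ 0.0002 -1.     -0.0018]]
scene [ 1.1093 -0.3658  0.6331] 449.7866743729046
top [0.362  0.0499 1.2754] 493.47677803450273
pulley top [316. 247. 336. 267.] 0.69 [0.4652 0.0227]
pulley scene [268. 241. 290. 267.] 0.78 [0.4745 0.0267]
pulley scene [119. 281. 228. 343.] 0.5 [ 0.4933 -0.2208]
cover top [358. 284. 404. 340.] 0.96 [ 0.3257 -0.1139]
cover top [134. 247. 186. 306.] 0.77 [0.4203 0.4443]
cover top [279. 158. 329. 213.] 0.74 [0.6515 0.0766]
cover top [195. 282. 248. 339.] 0.73 [0.3327 0.2854]
cover scene [379. 172. 427. 202.] 0.8 [0.4474 0.4385]
cover scene [308. 179. 355. 208.] 0.71 [0.3549 0.2717]
cover scene [168. 234. 214. 276.] 0.7 [ 0.3595 -0.1221]
cover scene [270. 240. 292. 266.] 0.7 [0.4735 0.0325]
drivebox top [190. 205. 243. 264.] 0.83 [0.5263 0.3014]
drivebox top [316. 248. 335. 268.] 0.48 [0.4634 0.0232]
drivebox top [373. 146. 388. 172.] 0.24 [ 0.7213 -0.1246]
drivebox scene [359. 190. 426. 250.] 0.94 [0.536  0.3083]
spares top [388. 118. 503. 271.] 0.65 [ 0.6255 -0.2898]
spares scene [ 87. 279. 243. 478.] 0.81 [ 0.6188 -0.2922]
spares scene [251. 295. 264. 323.] 0.37 [ 0.5823 -0.0946]
spares_drawer0_handle top [387. 188. 467. 260.] 0.67 [ 0.5479 -0.2381]
spares_drawer0_handle scene [120. 282. 230. 344.] 0.65 [ 0.4958 -0.2193]
```

View pics/top0.png

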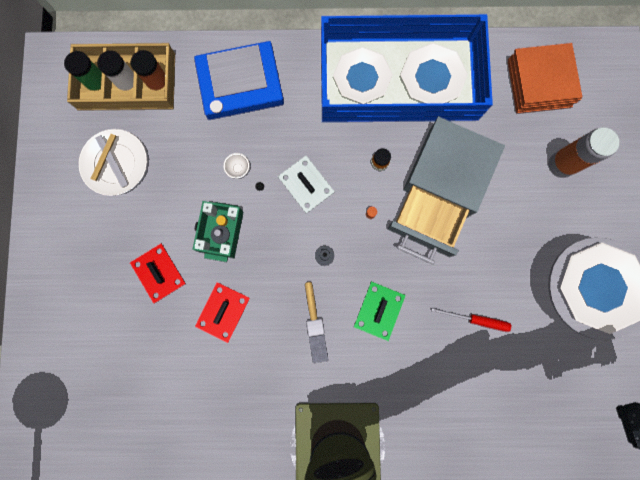

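View pics/scene0.png

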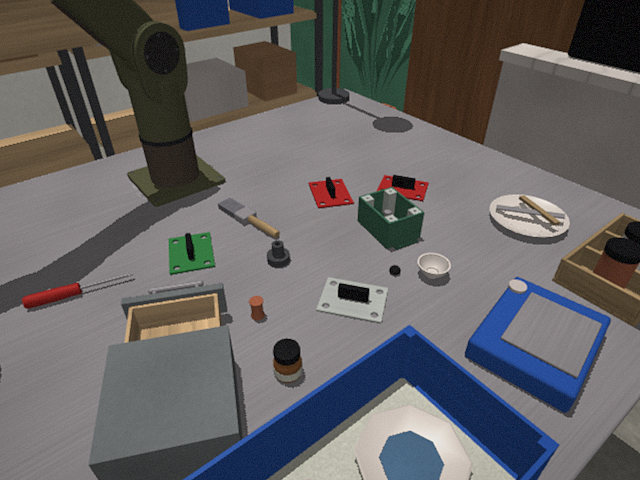

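Top picture: the cover candidates are aluminium (306,184), green (380,310), red (222,312) and red (157,273), so I choose the aluminium one. The pulley is at (325,255), with the kiln prop (371,212) and pebble (260,186) nearby. The drawer is open at (430,220) and the drive box is at (218,230). Next is a close crop to confirm the choice.

Run:
```python
from h import *
im=cv2.imread("pics/top0.png")
cv2.imwrite("pics/crop1.png",cv2.resize(im[140:270,185:345],None,fx=4.8,fy=4.4,interpolation=cv2.INTER_CUBIC)[:, :])
cv2.imwrite("pics/crop1.png",cv2.resize(im[140:270,185:345],None,fx=4.5,fy=4.5,interpolation=cv2.INTER_CUBIC))
cv2.imwrite("pics/crop2.png",cv2.resize(im[110:275,360:520],None,fx=3.6,fy=3.6,interpolation=cv2.INTER_CUBIC))
```

```text
(no output)
```

View pics/crop1.png

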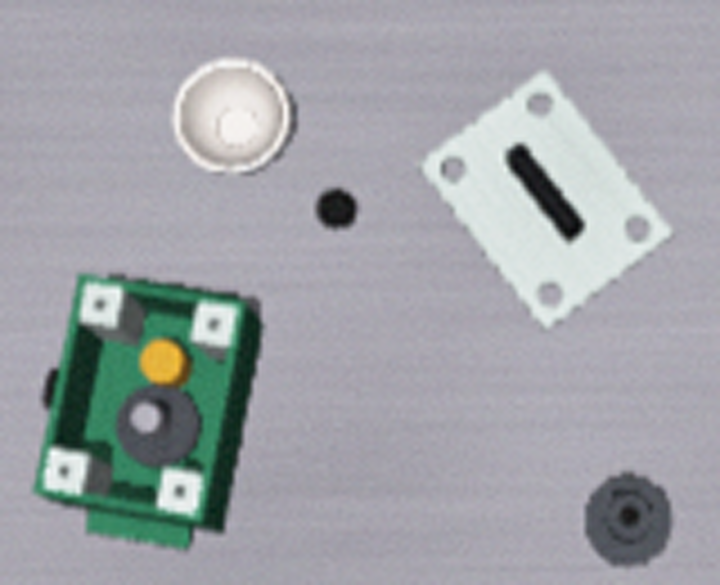

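View pics/crop2.png

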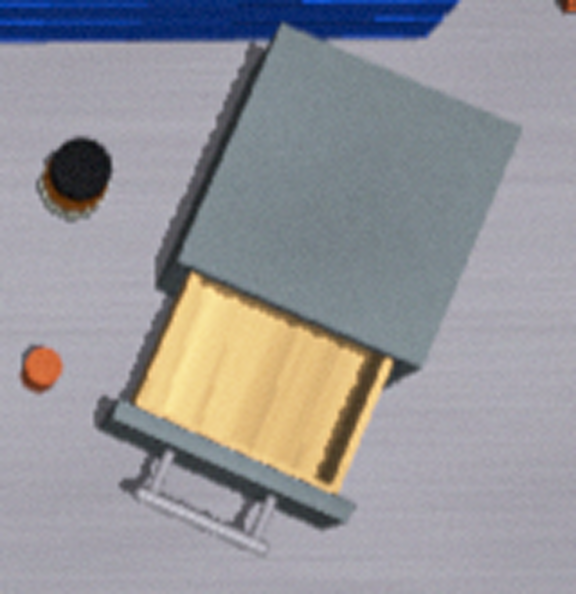

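Run:
```python
from h import *
a=lambda u,v,z:px2w("top",185+(u+.5)/4.5-.5,140+(v+.5)/4.5-.5,z)[:2]
b=lambda u,v,z:px2w("top",360+(u+.5)/3.6-.5,110+(v+.5)/3.6-.5,z)[:2]
def rect(n,P):
    P=np.array(P);(c,s,an)=cv2.minAreaRect(P.astype(np.float32)*1000);print(n,P.mean(0),"size",s)
    return P
H=rect("box",[a(*p,.07) for p in[(100,304),(214,325),(180,492),(64,471)]])
d=(H[0]+H[1]-H[2]-H[3]);print("long axis deg",np.degrees(np.arctan2(d[1],d[0])))
C=rect("cover",[a(*p,.004) for p in[(540,103),(453,169),(550,293),(637,229)]])
d=C[0]+C[1]-C[2]-C[3];print("long deg",np.degrees(np.arctan2(d[1],d[0])))
print("bar ends",a(517,152,.035),a(574,235,.035))
print("pulley",a(630,514,.046), "disc",a(629,520,.015))
S=rect("cab",[b(*p,.09) for p in[(283,22),(522,128),(420,370),(182,263)]])
d=S[0]+S[1]-S[2]-S[3];print("x axis deg",np.degrees(np.arctan2(d[1],d[0])))
e=S[0]+S[3]-S[1]-S[2];print("y axis deg",np.degrees(np.arctan2(e[1],e[0])))
h=np.array([b(143,492,.052),b(265,548,.052)]);hm=h.mean(0);print("handle",hm,np.linalg.norm(h[0]-h[1]))
x=d/np.linalg.norm(d);print("handle in cab",(hm-S.mean(0))@x,(hm-S.mean(0))@np.array([-x[1],x[0]]))
print("kiln",b(42,367,.04),"jar",b(80,170,.06))
rows([*a(630,514,.046),.2])
k=get_calibration("wrist");s=r.get_state();Rt=R.from_quat(s["eef_rot"]);T=np.array(k["T"]);print("wristcam in tool",Rt.inv().apply(T[:3,3]-s["tool_pos"]),Rt.inv().apply(T[:3,2]),k["fx"])
```

```text
box [0.5355 0.2944] size (64.7194595336914, 94.19442749023438)
long axis deg -10.72962162410787
cover [0.6608 0.0725] size (94.76145935058594, 64.63050842285156)
long deg 36.76164628166885
bar ends [0.6807 0.0877] [0.6319 0.0555]
pulley [0.4712 0.0256] disc [0.4705 0.0256]
cab [ 0.6876 -0.3036] size (178.9785614013672, 187.8155975341797)
x axis deg -24.62506072028161
y axis deg 64.37234406468534
handle [ 0.468  -0.2019] 0.09163383946047746
handle in cab -0.24195007250622874 0.0009821665358105867
kiln [ 0.5782 -0.0943] jar [ 0.7153 -0.1222]
shift [-0.4647  0.0387 -0.5431]
wristcam in tool [-0.07   -0.1471  0.0007] [0.2718 0.9624 0.0002] 403.2038862578897
```

```bash
python3 -m handwheel '[[[-0.38,0,-0.28,0,0.209,0],[-0.38,0,-0.28,0,0.209,0],[-0.38,0,-0.28,0,0.209,0],[-0.38,0,-0.28,0,0.209,0],[-0.38,0,-0.28,0,0.209,0],[-0.38,0,-0.28,0,0.209,0],[-0.38,0,-0.28,0,0.209,0],[-0.38,0,-0.28,0,0.209,0],[-0.38,0,-0.28,0,0.209,0],[-0.38,0,-0.28,0,0.209,0],[-0.38,0,-0.28,0,0.209,0],[-0.38,0,-0.28,0,0.209,0]]]' 0.0
python3 - <<'E'
from h import *
s=r.get_state();print(s["q"],s["opening"]);print(R.from_quat(s["eef_rot"]).as_matrix())
rows([.4712,.0256,.18],[-.416,-.909])
E
```

```text
clock: 1.6
tool_pos: [0.4534, -0.2433, 0.2389]
eef_rot: [0.148, 0.693, -0.69, -0.146]
contact_force: [0.4, -0.4, 0.3]
opening: 0.502
[ 0.3772  0.5432  0.0446  1.9045 -0.043   0.6927 -1.5405] 0.5021046411429811
[[-0.9139  0.0037 -0.406 ]
 [ 0.406   0.0031 -0.9139]
 [-0.0021 -1.     -0.0044]]
turn opt deg [ 0.2509  0.6358 -0.1194] frac [ 0.0014  0.0035 -0.0007]
turn opt deg [  -0.187  -179.3637   -0.3927] frac [-0.001  -0.9965 -0.0022]
shift [ 0.093   0.0598 -0.2527]
```

```bash
python3 -m handwheel '[[[0.093,0.03,-0.253,0,0.003,0],[0.093,0.06,-0.253,0,0.003,0],[0.093,0.06,-0.253,0,0.003,0],[0.093,0.06,-0.253,0,0.003,0],[0.093,0.06,-0.253,0,0.003,0],[0.093,0.06,-0.253,0,0.003,0],[0.093,0.06,-0.253,0,0.003,0],[0.093,0.06,-0.253,0,0.003,0],[0.093,0.06,-0.253,0,0.003,0],[0.093,0.06,-0.253,0,0.003,0]]]'
python3 - <<'E'
from h import *
k=get_calibration("wrist");im=snapshot("wrist");save("w1.png",im)
for b in boxes_of("pulley","wrist")[:3]:
    bb=b["bbox"];print(np.round(bb),b["confidence"],px2w("wrist",(bb[0]+bb[2])/2,(bb[1]+bb[3])/2,.02,k))
print(w2px("wrist",[.4712,.0256,.046],k))
E
```

```text
clock: 2.43
tool_pos: [0.4688, 0.018, 0.1789]
eef_rot: [-0.154, -0.69, 0.69, 0.153]
contact_force: [0.1, 0.6, 0.3]
opening: 0.5
[285. 186. 344. 248.] 0.84 [0.4703 0.0234 0.02  ]
[310.8034 225.5067]
```

View pics/w1.png

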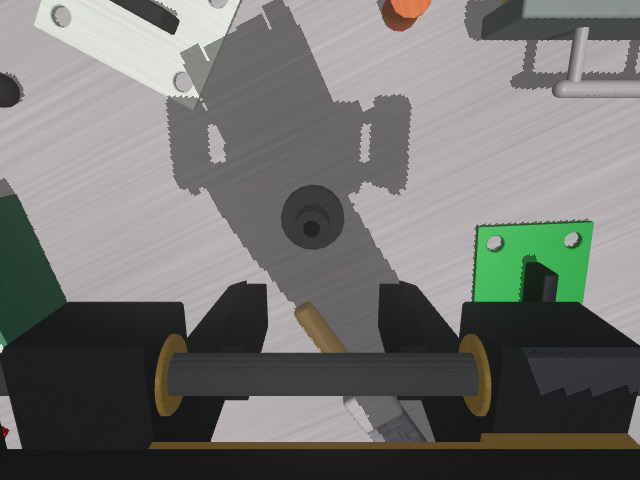

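Run:
```python
from h import *
rows([.4704,.0245,.023],[-.416,-.909])
```

```text
turn opt deg [-0.031  -0.6352 -0.0633] frac [-0.0002 -0.0035 -0.0004]
turn opt deg [  0.0991 179.3648  -0.0485] frac [ 0.0006  0.9965 -0.0003]
shift [ 0.002   0.1561 -0.0074]
```

```bash
python3 -m handwheel '[[[0.002,0.03,-0.0075,0,-0.003,0],[0.002,0.06,-0.0075,0,-0.003,0],[0.002,0.09,-0.0075,0,-0.003,0],[0.002,0.11,-0.0075,0,-0.003,0],[0.002,0.12,-0.0075,0,-0.003,0],[0.002,0.12,-0.0075,0,-0.003,0]]]'
python3 - <<'E'
from h import *
rows([.4704,.0245,.023],[-.416,-.909])
E
```

```text
clock: 3.03
tool_pos: [0.4693, 0.0252, 0.0573]
eef_rot: [-0.15, -0.69, 0.691, 0.152]
contact_force: [-0.6, 0.1, -0.2]
opening: 0.501
turn opt deg [-0.11   -0.0527  0.1283] frac [-0.0006 -0.0003  0.0007]
turn opt deg [ -0.2015 179.9471  -0.1727] frac [-0.0011  0.9997 -0.001 ]
shift [-0.0014  0.0343  0.0001]
```

```bash
python3 -m handwheel '[[[-0.001,0.015,0,0,0,0],[-0.001,0.03,0,0,0,0],[-0.001,0.034,0,0,0,0],[-0.001,0.034,0,0,0,0]]]'; python3 -m handwheel '[[[0,0,0,0,0,0],[0,0,0,0,0,0],[0,0,0,0,0,0],[0,0,0,0,0,0],[0,0,0,0,0,0],[0,0,0,0,0,0]]]' -1 20
```

```text
clock: 3.37
tool_pos: [0.4712, 0.0256, 0.0251]
eef_rot: [-0.15, -0.691, 0.691, 0.15]
contact_force: [-0.6, 0.1, 0.1]
opening: 0.497
clock: 3.87
tool_pos: [0.4715, 0.0261, 0.0256]
eef_rot: [0.151, 0.691, -0.691, -0.15]
contact_force: [-1.3, -1.2, 6.9]
opening: 0.288
```

```bash
python3 -m handwheel '[[[0,-0.02,0,0,0,0],[0,-0.06,0,0,0,0],[0,-0.1,0,0,0,0],[0,-0.12,0,0,0,0],[0,-0.12,0,0,0,0],[0,-0.12,0,0,0,0]]]'
python3 - <<'E'
from h import *
rows([.5553,-.2419,.146],[-.416,-.909])
print((w2px("top",[.5553,-.2419,.022])-[360,110])*3.6)
x=np.array([.909,-.4167]);y=np.array([.4167,.909])
for a in(-25,25):
  for b in (-25,25): print(a,b,(w2px("top",[*(np.array([.5553,-.2419])+x*a/1e3+y*b/1e3),.022])-[360,110])*3.6)
E
```

```text
clock: 4.37
tool_pos: [0.4714, 0.0264, 0.1456]
eef_rot: [0.151, 0.691, -0.691, -0.149]
contact_force: [-0.4, -0.9, -3.6]
opening: 0.287
turn opt deg [ 0.0751  0.0983 -0.1199] frac [ 0.0004  0.0005 -0.0007]
turn opt deg [  -0.1883 -179.9016   -0.1179] frac [-0.001  -0.9995 -0.0007]
shift [-0.1875 -0.0003  0.2094]
[245.6218 399.8571]
-25 -25 [264.819  445.7716]
-25 25 [199.7786 417.3449]
25 -25 [291.3492 382.4135]
25 25 [226.5616 354.2704]
```

```bash
python3 -m handwheel '[[[-0.03,0,0.032,0,0,0],[-0.06,0,0.064,0,0,0],[-0.09,0,0.096,0,0,0],[-0.12,0,0.129,0,0,0],[-0.15,0,0.161,0,0,0],[-0.18,0,0.193,0,0,0],[-0.195,0,0.209,0,0,0],[-0.195,0,0.209,0,0,0],[-0.195,0,0.209,0,0,0],[-0.195,0,0.209,0,0,0]]]'
python3 - <<'E'
from h import *
k=get_calibration("wrist");im=snapshot("wrist");save("w2.png",im)
rows([.5617,-.2448,.05],[-.416,-.909])
print(w2px("wrist",[.5617,-.2448,.022],k))
E
```

```text
clock: 5.2
tool_pos: [0.5602, -0.2434, 0.1424]
eef_rot: [0.148, 0.692, -0.69, -0.152]
contact_force: [0.1, 1.0, -2.1]
opening: 0.286
turn opt deg [0.0723 0.1885 0.2509] frac [0.0004 0.001  0.0014]
turn opt deg [   0.3937 -179.811    -0.1135] frac [ 0.0022 -0.9989 -0.0006]
shift [-0.0024  0.0929  0.0018]
[323.033  224.8031]
```

View pics/w2.png

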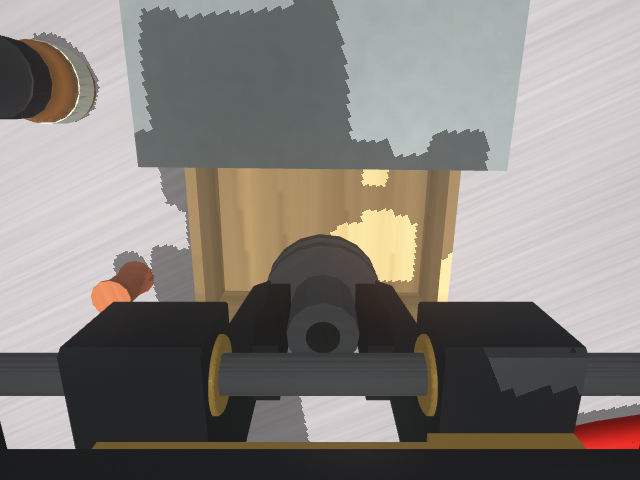

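```bash
python3 -m handwheel '[[[0,0.02,0,0,0,0],[0,0.045,0,0,0,0],[0,0.065,0,0,0,0],[0,0.08,0,0,0,0],[0,0.087,0,0,0,0],[0,0.09,0,0,0,0],[0,0.09,0,0,0,0],[0,0.09,0,0,0,0]]]'; python3 -m handwheel '[[[0,0.002,0,0,0,0],[0,0.004,0,0,0,0],[0,0.005,0,0,0,0],[0,0.005,0,0,0,0]]]'
```

```text
clock: 5.92
tool_pos: [0.5622, -0.2445, 0.0554]
eef_rot: [-0.15, -0.691, 0.691, 0.149]
contact_force: [0.2, -0.6, -2.2]
opening: 0.288
clock: 6.25
tool_pos: [0.5617, -0.245, 0.0498]
eef_rot: [-0.15, -0.691, 0.691, 0.15]
contact_force: [0.5, 0.3, -2.4]
opening: 0.292
```

```bash
python3 -m handwheel '[[[0,0.001,0,0,0,0],[0,0.0015,0,0,0,0],[0,0.002,0,0,0,0],[0,0.002,0,0,0,0]]]';python3 -m handwheel '[[[0,0.0005,0,0,0,0],[0,0.001,0,0,0,0],[0,0.001,0,0,0,0]]]'
```

```text
clock: 6.58
tool_pos: [0.5617, -0.2449, 0.0478]
eef_rot: [-0.15, -0.691, 0.691, 0.15]
contact_force: [-0.7, -0.2, -1.2]
opening: 0.285
clock: 6.83
tool_pos: [0.5625, -0.2453, 0.0477]
eef_rot: [-0.151, -0.691, 0.691, 0.149]
contact_force: [-1.6, -0.2, 4.9]
opening: 0.291
```

```bash
python3 -m handwheel '[[[0,0,0,0,0,0],[0,0,0,0,0,0],[0,0,0,0,0,0],[0,0,0,0,0,0],[0,-0.01,0,0,0,0],[0,-0.03,0,0,0,0],[0,-0.06,0,0,0,0],[0,-0.09,0,0,0,0],[0,-0.11,0,0,0,0],[0,-0.11,0,0,0,0]]]' -0.1
python3 - <<'E'
from h import *
im=snapshot("top");save("t2.png",im)
print(boxes_of("pulley","top")[:2])
# front of handle, cab x dir
rows([.468-.06*.909,-.2019+.06*.4167,.158],[-.416,-.909])
E
```

```text
clock: 7.67
tool_pos: [0.5645, -0.2463, 0.162]
eef_rot: [-0.153, -0.69, 0.692, 0.147]
contact_force: [0.8, -0.8, 0.9]
opening: 0.452
[{'bbox': [280.3, 155.8, 334.0, 210.7], 'confidence': 0.68}, {'bbox': [420.0, 210.1, 441.0, 228.7], 'confidence': 0.54}]
turn opt deg [ 0.0039  0.0774 -0.1079] frac [ 0.      0.0004 -0.0006]
turn opt deg [  -0.1695 -179.9225   -0.0061] frac [-0.0009 -0.9996 -0.    ]
shift [ 0.1635 -0.0005 -0.0004]
```

```bash
python3 -m handwheel '[[[0.03,0,0,0,0,0],[0.07,0,0,0,0,0],[0.11,0,0,0,0,0],[0.145,0,0,0,0,0],[0.163,0,0,0,0,0],[0.163,0,0,0,0,0],[0.163,0.03,0,0,0,0],[0.163,0.07,0,0,0,0],[0.163,0.1,0,0,0,0],[0.163,0.118,0,0,0,0],[0.163,0.118,0,0,0,0],[0.163,0.118,0,0,0,0]]]' -1 10;  python3 - <<'E'
from h import *
k=get_calibration("wrist");im=snapshot("wrist");save("w3.png",im)
rows([.468,-.2019,.04],[-.416,-.909])
E
```

```text
clock: 8.77
tool_pos: [0.4135, -0.1773, 0.0375]
eef_rot: [0.15, 0.691, -0.691, -0.151]
contact_force: [0.5, -1.0, 1.0]
opening: 0.005
turn opt deg [-0.0049  0.0727 -0.039 ] frac [-0.      0.0004 -0.0002]
turn opt deg [  -0.0613 -179.9272    0.0077] frac [-0.0003 -0.9996  0.    ]
shift [-0.0592 -0.0014 -0.0003]
```

View pics/w3.png

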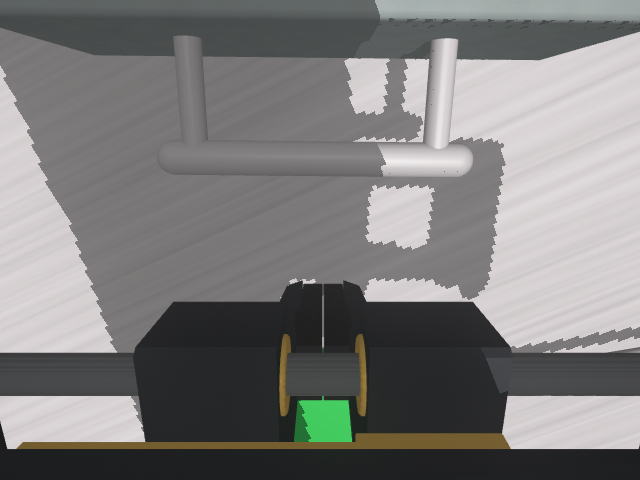

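```bash
python3 -m handwheel '[[[-0.015,0,0,0,0,0],[-0.03,0,0,0,0,0],[-0.04,0,0,0,0,0],[-0.047,0,0,0,0,0],[-0.053,0,0,0,0,0],[-0.062,0,0,0,0,0],[-0.073,0,0,0,0,0],[-0.085,0,0,0,0,0],[-0.097,0,0,0,0,0],[-0.108,0,0,0,0,0],[-0.117,0,0,0,0,0],[-0.125,0,0,0,0,0]]]'; python3 -m handwheel '[[[-0.005,0,0,0,0,0],[-0.009,0,0,0,0,0],[-0.012,0,0,0,0,0],[-0.012,0,0,0,0,0]]]'
python3 - <<'E'
from h import *
s=r.get_state();print(s["tool_pos"],s["contact_force"], (s["tool_pos"][:2]-[.4135,-.1773])@[.909,-.4167])
k=get_calibration("wrist");im=snapshot("wrist");save("w4.png",im)
E
```

```text
clock: 9.82
tool_pos: [0.5271, -0.2297, 0.0394]
eef_rot: [-0.15, -0.691, 0.691, 0.15]
contact_force: [-2.1, 1.1, 1.1]
opening: 0.003
clock: 10.15
tool_pos: [0.5388, -0.2342, 0.0389]
eef_rot: [-0.151, -0.691, 0.691, 0.15]
contact_force: [0.1, 0.2, -0.2]
opening: 0.009
[ 0.5388 -0.2342  0.0389] [ 0.1404  0.2293 -0.1511] 0.13763104421100672
```

View pics/w4.png

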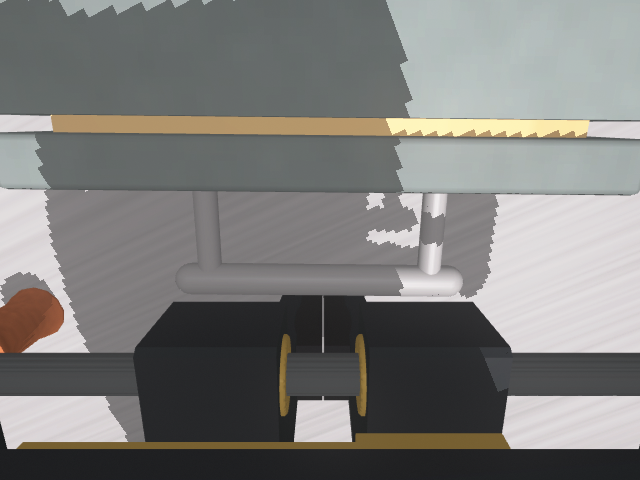

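```bash
python3 -m handwheel '[[[-0.003,0,0,0,0,0],[-0.006,0,0,0,0,0],[-0.006,0,0,0,0,0]]]' ; python3 -m handwheel '[[[-0.002,0,0,0,0,0],[-0.004,0,0,0,0,0],[-0.004,0,0,0,0,0]]]'; python3 -m handwheel '[[[-0.002,0,0,0,0,0],[-0.003,0,0,0,0,0],[-0.003,0,0,0,0,0]]]'|grep -A1 -B2 force
```

```text
clock: 10.45
tool_pos: [0.5433, -0.2363, 0.0386]
eef_rot: [0.15, 0.691, -0.691, -0.15]
contact_force: [-1.7, 1.0, 0.7]
opening: 0.003
clock: 10.7
tool_pos: [0.5434, -0.2363, 0.0384]
eef_rot: [0.147, 0.692, -0.69, -0.153]
contact_force: [-8.3, 4.2, 6.6]
opening: 0.007
tool_pos: [0.5434, -0.2364, 0.0383]
eef_rot: [0.145, 0.692, -0.69, -0.155]
contact_force: [-12.2, 6.2, 11.6]
opening: 0.007
```

```bash
python3 -m handwheel '[[[-0.001,0,0,0,0,0],[-0.002,0,0,0,0,0],[-0.002,0,0,0,0,0]]]'|grep -B2 force; python3 -m handwheel '[[[-0.001,0,0,0,0,0],[-0.002,0,0,0,0,0],[-0.002,0,0,0,0,0]]]'|grep -B2 force
```

```text
tool_pos: [0.5434, -0.2364, 0.0381]
eef_rot: [0.144, 0.692, -0.69, -0.156]
contact_force: [-14.6, 7.9, 13.0]
tool_pos: [0.5434, -0.2365, 0.038]
eef_rot: [0.142, 0.692, -0.689, -0.158]
contact_force: [-17.7, 8.4, 16.5]
```

```bash
python3 -m handwheel '[[[0.01,0,0,0,0,0],[0.03,0,0,0,0,0],[0.055,0,0,0,0,0],[0.07,0,0,0,0,0],[0.07,-0.03,0,0,0,0],[0.07,-0.07,0,0,0,0],[0.07,-0.11,0,0,0,0],[0.07,-0.14,0,0,0,0],[0.07,-0.16,0,0,0,0],[0.07,-0.16,0,0,0,0]]]' 0.2 10;  python3 - <<'E'
from h import *
im=snapshot("top");save("t3.png",im)
crop=cv2.resize(im[110:275,360:520],None,fx=3.4,fy=3.4,interpolation=cv2.INTER_CUBIC);save("t3c.png",crop)
a=np.radians(36.76)
rows([.6608,.0725,.2],[-np.sin(a)*-1,np.cos(a)*-1])
s=r.get_state();print(s["q"])
E
```

```text
clock: 12.28
tool_pos: [0.4931, -0.2136, 0.2033]
eef_rot: [-0.154, -0.69, 0.692, 0.146]
contact_force: [-0.1, 0.7, -1.6]
opening: 0.6
turn opt deg [ -0.1832 -61.2787  -0.3615] frac [-0.001  -0.3404 -0.002 ]
turn opt deg [  0.4148 118.7206  -0.2103] frac [ 0.0023  0.6596 -0.0012]
shift [-0.0352  0.0014 -0.3298]
[ 0.314   0.6213  0.0137  1.888  -0.0132  0.6256 -1.663 ]
```

View pics/t3c.png

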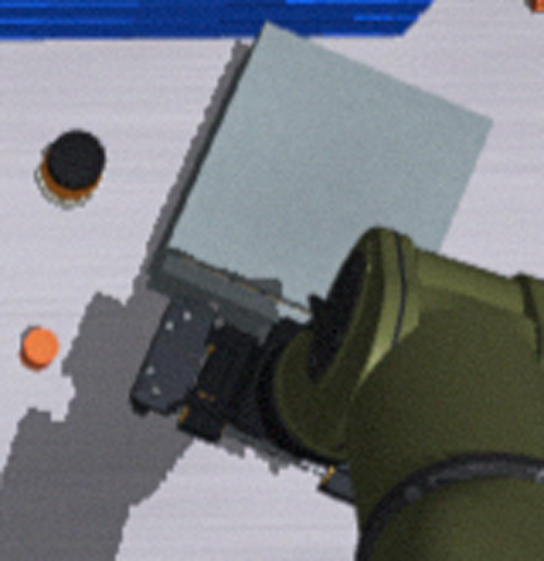

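```bash
python3 -m handwheel '[[[-0.004,0,-0.04,0,-0.036,0],[-0.008,0,-0.08,0,-0.072,0],[-0.012,0,-0.12,0,-0.108,0],[-0.016,0,-0.16,0,-0.144,0],[-0.02,0,-0.2,0,-0.18,0],[-0.024,0,-0.24,0,-0.216,0],[-0.029,0,-0.28,0,-0.252,0],[-0.033,0,-0.31,0,-0.288,0],[-0.035,0,-0.33,0,-0.324,0],[-0.035,0,-0.33,0,-0.34,0],[-0.035,0,-0.33,0,-0.34,0],[-0.035,0,-0.33,0,-0.34,0]]]';  python3 - <<'E'
from h import *
k=get_calibration("wrist");w=snapshot("wrist");im=snapshot("top")
c=cv2.resize(im[110:275,360:520],None,fx=2.4,fy=2.4,interpolation=cv2.INTER_CUBIC)
cv2.imwrite("pics/wfull.png",w[...,::-1])
wc=w[0:396,0:416]; 
cv=np.zeros((480,640+0,3),np.uint8)
out=np.zeros((480,800,3),np.uint8); ws=cv2.resize(w,(416,312)); out[:396,:384]=c; out[:312,384:]=ws
save("m5.png",out)
np.save("k5.npy",k,allow_pickle=True)
g=w.astype(int);mask=((g.min(2)>150)).astype(np.uint8)
a=np.radians(36.76)
for sx in(1,-1):
  for sy in(1,-1):
    p=np.array([.6608,.0725])+sx*.047*np.array([np.cos(a),np.sin(a)])+sy*.032*np.array([-np.sin(a),np.cos(a)]);print(sx,sy,w2px("wrist",[*p,.005],k))
rows([.6608,.0725,.2],[np.sin(a),-np.cos(a)]);print(r.get_state()["q"])
E
```

```text
clock: 13.33
tool_pos: [0.6579, 0.0729, 0.1969]
eef_rot: [0.223, -0.671, 0.671, -0.221]
contact_force: [-0.6, -1.2, 0.2]
opening: 0.603
1 1 [285.3384 147.2623]
1 -1 [363.1354 147.0166]
-1 1 [288.3541 255.5699]
-1 -1 [360.5412 255.3747]
turn opt deg [-0.0057 -0.238   0.1161] frac [-0.     -0.0013  0.0006]
turn opt deg [ -0.1822 179.7619  -0.0089] frac [-0.001   0.9987 -0.    ]
shift [-0.0025 -0.0022  0.0013]
[-0.0533  0.79   -0.2428  1.481   0.2211  0.8993 -1.2986]
```

View pics/m5.png

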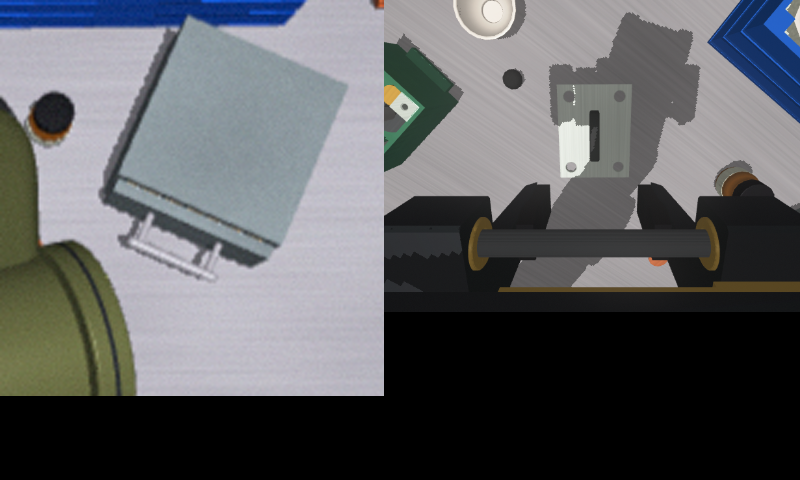

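Run:
```python
from h import *
b=lambda u,v,z:px2w("top",360+(u+.5)/2.4-.5,110+(v+.5)/2.4-.5,z)[:2]
x=np.array([.909,-.4167])
H=(b(125,240,.052)+b(213,278,.052))/2
for f in[((115,180),(278,243))]:
    P,Q=b(*f[0],.09),b(*f[1],.09);print("front edge->handle mm",((P+Q)/2-H)@x*1e3,"handle",H, "moved",(H-[.468,-.2019])@x)
im=snapshot("top").astype(int)
for t in(.25,.45,.65):
    p=np.array(b(115+163*t,180+63*t,.09))
    print([tuple(im[tuple(np.round(w2px("top",[*(p+x*e),.09])).astype(int)[::-1])]) for e in np.arange(-.012,.009,.0024)])
w=cv2.imread("pics/wfull.png")
g=cv2.cvtColor(w,cv2.COLOR_BGR2GRAY)
c=cv2.resize(w[110:285,235:420],None,fx=3.2,fy=3.2,interpolation=cv2.INTER_CUBIC)
# scaled drawer crop next to it for the eye
d=cv2.resize(im[170:240,390:500].astype(np.uint8)[...,::-1],None,fx=7,fy=7,interpolation=cv2.INTER_CUBIC)
cv2.imwrite("pics/d6.png",d); cv2.imwrite("pics/c6.png",c)
```

```text
front edge->handle mm 47.454611168572995 handle [ 0.5594 -0.2399] moved 0.09894804861911509
[(np.int64(115), np.int64(128), np.int64(135)), (np.int64(145), np.int64(159), np.int64(164)), (np.int64(149), np.int64(159), np.int64(167)), (np.int64(141), np.int64(157), np.int64(163)), (np.int64(147), np.int64(157), np.int64(164)), (np.int64(125), np.int64(121), np.int64(120)), (np.int64(81), np.int64(84), np.int64(76)), (np.int64(81), np.int64(84), np.int64(76)), (np.int64(125), np.int64(138), np.int64(144))]
[(np.int64(142), np.int64(154), np.int64(161)), (np.int64(151), np.int64(165), np.int64(173)), (np.int64(149), np.int64(164), np.int64(168)), (np.int64(147), np.int64(163), np.int64(168)), (np.int64(152), np.int64(148), np.int64(143)), (np.int64(152), np.int64(148), np.int64(143)), (np.int64(90), np.int64(89), np.int64(81)), (np.int64(104), np.int64(113), np.int64(123)), (np.int64(139), np.int64(150), np.int64(158))]
[(np.int64(146), np.int64(161), np.int64(168)), (np.int64(146), np.int64(159), np.int64(166)), (np.int64(151), np.int64(163), np.int64(169)), (np.int64(151), np.int64(163), np.int64(169)), (np.int64(165), np.int64(175), np.int64(182)), (np.int64(87), np.int64(92), np.int64(91)), (np.int64(105), np.int64(113), np.int64(119)), (np.int64(143), np.int64(159), np.int64(164)), (np.int64(149), np.int64(163), np.int64(168))]
```

View pics/c6.png

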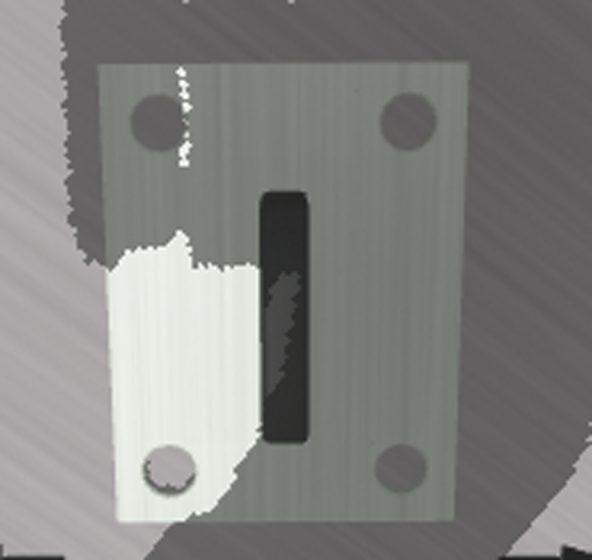

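Run:
```python
from h import *
k=np.load("k5.npy",allow_pickle=True).item()
q=np.array([(284.7,148.1),(362.5,147.8),(287.8,256.9),(360.3,256.2)])
P=np.array([px2w("wrist",*p,.005,k)[:2] for p in q]);c=P.mean(0);d=P[0]+P[1]-P[2]-P[3];a=np.arctan2(d[1],d[0])
print(c,np.degrees(a),np.linalg.norm(d)/2,np.linalg.norm(P[0]-P[1]))
rows([*c,.013],[np.sin(a),-np.cos(a)])
print(r.get_state()["tool_pos"])
```

```text
[0.6599 0.0724] 36.86054465345902 0.09435644595189045 0.06403739947355629
turn opt deg [-0.0202 -0.3246  0.0841] frac [-0.0001 -0.0018  0.0005]
turn opt deg [ -0.1319 179.6753  -0.0317] frac [-0.0007  0.9982 -0.0002]
shift [-0.0018  0.1852  0.0008]
[0.6582 0.0722 0.1982]
```

```bash
python3 -m handwheel '[[[-0.002,0.03,0.001,0,-0.002,0],[-0.002,0.06,0.001,0,-0.002,0],[-0.002,0.09,0.001,0,-0.002,0],[-0.002,0.12,0.001,0,-0.002,0],[-0.002,0.145,0.001,0,-0.002,0],[-0.002,0.16,0.001,0,-0.002,0],[-0.002,0.172,0.001,0,-0.002,0],[-0.002,0.18,0.001,0,-0.002,0],[-0.002,0.184,0.001,0,-0.002,0],[-0.002,0.184,0.001,0,-0.002,0],[-0.002,0.184,0.001,0,-0.002,0]]]'
python3 - <<'E'
from h import *
rows([.6599,.0724,.013],[np.sin(np.radians(36.86)),-np.cos(np.radians(36.86))])
E
```

```text
clock: 14.4
tool_pos: [0.6616, 0.0741, 0.0157]
eef_rot: [0.224, -0.67, 0.671, -0.225]
contact_force: [-0.8, -0.2, 0.1]
opening: 0.598
turn opt deg [-0.0497  0.1745 -0.0905] frac [-0.0003  0.001  -0.0005]
turn opt deg [  -0.142  -179.8254    0.0779] frac [-0.0008 -0.999   0.0004]
shift [0.0024 0.0027 0.0003]
```

```bash
python3 -m handwheel '[[[0,0.001,0,0,0,0],[0,0.001,0,0,0,0],[0,0.001,0,0,0,0],[0,0.001,0,0,0,0],[0,0.001,0,0,0,0],[0,0.001,0,0,0,0],[0,0.001,0,0,0,0],[0,0.001,0,0,0,0]]]' -1 40
python3 - <<'E'
from h import *
s=[r.get_state() for _ in range(1)][0];print(s["tool_pos"],s["q"],s["contact_force"])
E
python3 -m handwheel '[[[0,-0.01,0,0,0,0],[0,-0.03,0,0,0,0],[0,-0.06,0,0,0,0],[0,-0.09,0,0,0,0],[0,-0.12,0,0,0,0],[0,-0.14,0,0,0,0],[0,-0.15,0,0,0,0],[0,-0.15,0,0,0,0],[0,-0.15,0,0,0,0]]]'
python3 - <<'E'
from h import *
a=np.radians(-10.73)
rows([.5355,.2944,.16],[np.sin(a),-np.cos(a)]);print(r.get_state()["q"])
E
```

```text
clock: 15.07
tool_pos: [0.6608, 0.074, 0.0138]
eef_rot: [0.225, -0.67, 0.67, -0.225]
contact_force: [-0.2, -0.5, 1.1]
opening: 0.136
[0.6608 0.074  0.0138] [-0.0852  1.0376 -0.1842  1.5554  0.2939  0.5759 -1.3524] [-0.1551 -0.476   1.0512]
clock: 15.82
tool_pos: [0.6602, 0.0738, 0.1632]
eef_rot: [0.225, -0.67, 0.671, -0.224]
contact_force: [-0.7, -0.2, -2.4]
opening: 0.128
turn opt deg [-0.013  47.7839  0.0639] frac [-0.0001  0.2655  0.0004]
turn opt deg [   0.0783 -132.2161    0.0159] frac [ 0.0004 -0.7345  0.0001]
shift [-0.0334  0.0032 -0.2512]
[-0.0574  0.8336 -0.2383  1.5024  0.2383  0.8352 -1.3051]
```

```bash
python3 -m handwheel '[[[0.005,-0.01,-0.03,0,0.025,0],[0.01,-0.02,-0.06,0,0.05,0],[0.015,-0.03,-0.095,0,0.075,0],[0.02,-0.037,-0.13,0,0.1,0],[0.024,-0.037,-0.165,0,0.125,0],[0.028,-0.037,-0.2,0,0.15,0],[0.033,-0.037,-0.235,0,0.175,0],[0.038,-0.037,-0.27,0,0.2,0],[0.043,-0.037,-0.3,0,0.225,0],[0.047,-0.037,-0.325,0,0.25,0],[0.049,-0.037,-0.34,0,0.2655,0],[0.049,-0.037,-0.34,0,0.2655,0]]]';  python3 -m handwheel '[[[0,0,0,0,0,0],[0,0,0,0,0,0],[0,0,0,0,0,0]]]' ;python3 - <<'E'
from h import *
k=get_calibration("wrist");s=r.get_state();w=snapshot("wrist");save("w7.png",w);np.save("k7.npy",k,allow_pickle=True)
a=np.radians(-10.73);e=np.array([np.cos(a),np.sin(a)]);f=np.array([-e[1],e[0]])
for sx in(1,-1):
  for sy in(1,-1): print(sx,sy,w2px("wrist",[*(np.array([.5355,.2944])+sx*.047*e+sy*.032*f),.07],k))
rows([.5355,.2944,.16],[np.sin(a),-np.cos(a)]);print(s["q"],s["tool_pos"])
E
```

```text
clock: 16.82
tool_pos: [0.4121, 0.3188, 0.1989]
eef_rot: [-0.062, -0.704, 0.705, 0.066]
contact_force: [0.1, 1.2, -2.9]
opening: 0.136
clock: 17.07
tool_pos: [0.4179, 0.3141, 0.2001]
eef_rot: [-0.067, -0.703, 0.705, 0.067]
contact_force: [0.6, -1.4, -2.7]
opening: 0.13
1 1 [262.7642 -45.0815]
1 -1 [369.9243 -45.2723]
-1 1 [268.8119 118.7949]
-1 -1 [365.7061 118.5695]
turn opt deg [-0.0696 -0.1417 -0.02  ] frac [-0.0004 -0.0008 -0.0001]
turn opt deg [  0.0314 179.8583  -0.1092] frac [ 0.0002  0.9992 -0.0006]
shift [-0.1192  0.0403 -0.0027]
[-0.7644  0.612   0.0496  1.9208 -0.0476  0.611  -2.445 ] [0.4179 0.3141 0.2001]
```

View pics/w7.png

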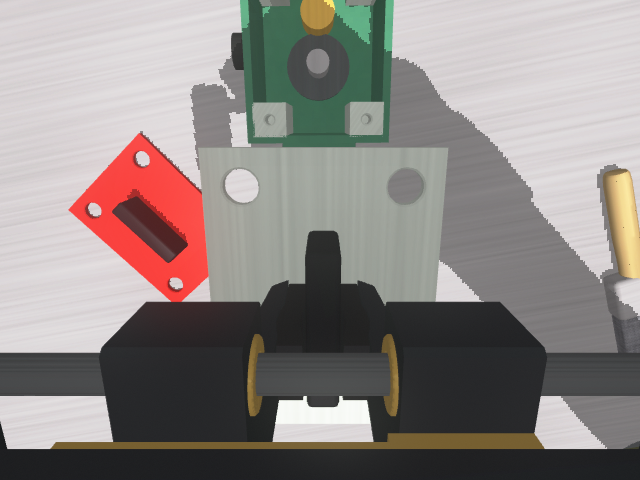

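Run:
```python
from h import *
k=np.load("k7.npy",allow_pickle=True).item();s=r.get_state();Rt=R.from_quat(s["eef_rot"]);t=s["tool_pos"]
im=cv2.imread("pics/w7.png")
for (u,v) in[(241,186),(405,186)]:
    g=cv2.GaussianBlur(cv2.cvtColor(im,cv2.COLOR_BGR2GRAY),(3,3),0)
    p=g[v-24:v+25,u-26:u+27]; _,b=cv2.threshold(p,0,255,cv2.THRESH_OTSU); 
    if b[24,26]==0: b=255-b
    n,l,st,c=cv2.connectedComponentsWithStats(b);i=l[24,26];print("blob",c[i]+[u-26,v-24],st[i][2:])
bz=t[2]-.0138+.005
P=[px2w("wrist",*p,bz,k) for p in[(241.3,186),(405.3,186)]]
B=[px2w("wrist",*p,.07,k) for p in[(270,119.5),(366,119)]]
print("cover holes",P,np.linalg.norm(P[0]-P[1]));print("box holes",B,np.linalg.norm(B[0]-B[1]))
ang=lambda X:np.degrees(np.arctan2(*(X[0]-X[1])[1::-1]))
print("angles",ang(P),ang(B))
d=(B[0]+B[1]-P[0]-P[1])/2;print("world move",d)
print("tool shift",Rt.inv().apply([d[0],d[1],.085+.0138-t[2]]))
# cover centre in tool
e=Rt.apply([1,0,0]);cc=(P[0]+P[1])/2+.047*e;print("cover centre - tcp (tool)",Rt.inv().apply(cc-t))
```

```text
blob [241.4682 185.3529] [ 32  33 850]
blob [405.5391 186.0373] [  38   37 1100]
cover holes [array([0.4692, 0.3358, 0.1915]), array([0.4572, 0.2733, 0.1915])] 0.06363210813921928
box holes [array([0.4947, 0.3339, 0.07  ]), array([0.4831, 0.2716, 0.07  ])] 0.06343423292002454
angles 79.12321744674801 79.42854435783443
world move [ 0.0257 -0.0018 -0.1215]
tool shift [-0.0256  0.1015 -0.0032]
cover centre - tcp (tool) [0.0007 0.0088 0.001 ]
```

```bash
python3 -m handwheel '[[[-0.02,0,-0.001,0,-0.0005,0],[-0.05,0,-0.001,0,-0.0005,0],[-0.08,0.01,-0.002,0,-0.0005,0],[-0.105,0.03,-0.003,0,-0.0005,0],[-0.1195,0.05,-0.003,0,-0.0005,0],[-0.1195,0.065,-0.003,0,-0.0005,0],[-0.1195,0.075,-0.003,0,-0.0005,0],[-0.1195,0.075,-0.003,0,-0.0005,0],[-0.1195,0.075,-0.003,0,-0.0005,0]]]';python3 -m handwheel '[[[0,0,0,0,0,0],[0,0,0,0,0,0],[0,0,0,0,0,0]]]' ;python3 - <<'E'
from h import *
S=[]
for i in range(6):
    snapshot("wrist");S.append(r.get_state())
t=np.mean([s["tool_pos"] for s in S],0);print(t,np.std([s["tool_pos"] for s in S],0))
print(R.from_quat(S[-1]["eef_rot"]).as_matrix(),S[-1]["q"])
k=get_calibration("wrist");w=snapshot("wrist");save("w8.png",w[0:300,150:490]);np.save("k8.npy",k,allow_pickle=True)
save("w8.png",cv2.resize(w[60:300,170:480],None,fx=2.5,fy=2.5,interpolation=cv2.INTER_CUBIC))
a=np.radians(-10.73);e=np.array([np.cos(a),np.sin(a)]);f=np.array([-e[1],e[0]])
E
```

```text
clock: 17.87
tool_pos: [0.5342, 0.2962, 0.1254]
eef_rot: [-0.065, -0.704, 0.704, 0.066]
contact_force: [0.3, 0.1, -2.5]
opening: 0.13
clock: 18.12
tool_pos: [0.5351, 0.2971, 0.1268]
eef_rot: [0.066, 0.704, -0.704, -0.065]
contact_force: [0.7, -0.7, -2.1]
opening: 0.137
[0.5349 0.2968 0.1263] [0.0001 0.0001 0.0003]
[[-0.9828  0.0003 -0.1847]
 [ 0.1847  0.0001 -0.9828]
 [-0.0003 -1.     -0.0001]] [-0.5971  0.8162  0.0273  1.7098 -0.0343  0.6157 -2.3069]
```

```bash
python3 -m handwheel '[[[0,0.008,0,0,0,0],[0,0.016,0,0,0,0],[0,0.022,0,0,0,0],[0,0.026,0,0,0,0],[0,0.0275,0,0,0,0],[0,0.0275,0,0,0,0],[0,0.0275,0,0,0,0],[0,0.0275,0,0,0,0],[0,0.0275,0,0,0,0]]]';python3 - <<'E'
from h import *
k=get_calibration("wrist");s=r.get_state();w=snapshot("wrist");save("w9.png",w);np.save("k9.npy",k,allow_pickle=True)
Rt=R.from_quat(s["eef_rot"]);t=s["tool_pos"];print(t,s["contact_force"])
g=cv2.cvtColor(w,cv2.COLOR_RGB2GRAY)
for z in(-.032,.032):
    p=w2px("wrist",t+Rt.apply([-.047+.0007,.0088,z+.001]),k);b=w2px("wrist",[*(np.array([.5351,.2940])+.047*np.array([.983,-.186])+(-z)*np.array([.186,.983])),.07],k)
    print("cover hole px",p,"box hole px",b)
    u,v=np.round(p).astype(int);print(g[v-26:v+27:2,u-28:u+29:2])
E
```

```text
clock: 19.22
tool_pos: [0.535, 0.2967, 0.0985]
eef_rot: [0.066, 0.704, -0.704, -0.065]
contact_force: [-0.3, -0.8, -2.6]
opening: 0.134
[0.535  0.2967 0.0985] [-0.3469 -0.7802 -2.6448]
cover hole px [241.3001 185.8953] box hole px [253.7866 175.9265]
[[158 158 157 161 161 158 156 158 161 161 159 161 163 163 158 158 158 158
  156 158 158 158 159 159 160 161 161 159 158]
 [158 158 158 161 161 159 156 159 161 162 159 160 163 163 158 158 158 158
  156 157 158 158 160 160 160 161 161 160 158]
 [157 158 158 160 161 159 157 158 161 163 159 161 163 164 159 158 159 157
  156 157 158 158 160 159 161 161 161 159 158]
 [157 158 157 159 162 159 157 158 161 163 160 161 163 165 160 159 160 157
  158 158 159 159 160 161 161 162 162 161 159]
 [157 158 156 159 160 159 156 158 161 159 138 139 140 140 136 136 141 157
  157 157 159 159 160 161 161 162 162 161 159]
 [156 159 158 159 161 159 157 158 141 140 156 158 161 158 157 158 152 136
  136 157 158 159 159 160 160 162 162 161 159]
 [157 158 157 158 161 159 153 139 130 156 158 160 160 157 158 158 141 123
  115 138 152 159 160 160 161 161 161 161 159]
 [
[... 5052 characters left out ...]
156 152 149 124  97  83  72  83  97 124 124 124
  135 148 152 157 155 153 156 160 161 156 157]
 [156 156 157 158 158 155 156 158 154 148 145 134 129 126 126 138 148 149
  150 153 155 157 156 153 156 159 160 157 156]
 [156 156 157 159 157 155 156 157 156 154 149 146 146 148 149 151 152 155
  154 153 155 158 155 153 157 159 159 156 156]
 [156 156 157 158 157 154 157 157 156 154 151 149 150 152 153 155 155 156
  154 153 155 156 155 152 157 159 160 155 156]
 [156 155 157 158 156 155 156 156 155 154 150 150 151 152 153 155 155 155
  155 153 155 156 154 152 156 159 159 155 156]
 [156 155 158 158 155 154 156 157 155 154 150 149 151 152 153 156 155 154
  154 153 156 156 154 151 156 159 158 154 156]]
```

Run:
```python
from h import *
k=np.load("k9.npy",allow_pickle=True).item();s=r.get_state();Rt=R.from_quat(s["eef_rot"]);t=s["tool_pos"]
g=cv2.cvtColor(cv2.imread("pics/w9.png"),cv2.COLOR_BGR2GRAY)
C=[(241,185.5),(406,185.5)];B=[(249.9,176.3),(400.5,176.6)]
for i in(0,1):
    c=px2w("wrist",*C[i],t[2]-.0088,k)
    b=px2w("wrist",*B[i],.07,k)
    print("error box-cover world",(b-c)*1e3,"tool mm",Rt.inv().apply(b-c)*1e3,"pred px aligned",w2px("wrist",[c[0],c[1],.07],k))
    # fit thread hole: mask dark pixels inside cover hole
    u,v=map(round,B[i]);sub=g[v-11:v+12,u-12:u+13];print(sub[::2,::2])
```

```text
error box-cover world [  0.9771  -0.266  -19.7404] tool mm [-0.9978 19.7409  0.089 ] pred px aligned [249.8276 178.6237]
[[163 162 157 159 157 157 156 157 159 159 160 161 161]
 [147 145 152 159 160 157 157 158 160 159 159 161 163]
 [160 158 151 143 136 142 157 158 159 159 159 161 162]
 [158 157 159 158 139 127 137 157 158 159 160 161 161]
 [157 158 161 144 129 115 115 139 152 159 159 161 161]
 [157 160 161 143 117 116 118 140 141 158 160 161 161]
 [158 162 159 144 120 120 123 123 147 142 159 162 161]
 [161 160 158 148 137 125 125 124 125 134 150 160 161]
 [161 158 157 157 153 127 125 126 126 126 142 160 161]
 [159 157 160 162 154 150 145 134 140 151 145 160 161]
 [158 159 163 160 159 157 153 151 154 156 152 159 160]
 [158 161 162 159 158 159 155 158 158 159 156 152 160]]
error box-cover world [  0.5885  -1.6275 -19.7404] tool mm [-0.8675 19.7403  1.4988] pred px aligned [396.9708 178.6235]
[[159 157 159 159 159 158 153 151 152 154 156 158 159]
 [159 158 159 160 159 157 143 129 131 133 136 137 136]
 [158 158 159 159 149 134 132 115 131 138 156 156 158]
 [158 158 159 140 146 155 135 114 115 139 139 157 158]
 [158 158 141 155 154 155 119 115 114 121 141 157 158]
 [158 140 142 155 154 140 121 118 117 122 144 158 159]
 [154 153 147 139 125 123 122 122 120 139 147 158 158]
 [140 157 152 139 125 125 124 123 123 149 151 158 159]
 [143 160 163 152 144 127 125 138 151 151 158 159 159]
 [154 163 160 158 152 151 152 151 156 158 158 160 159]
 [162 160 158 157 157 155 158 159 158 159 159 158 156]
 [161 158 157 158 156 157 158 159 158 159 160 156 157]]
```

```bash
python3 -m handwheel '[[[-0.0005,0,0.0007,0,0,0],[-0.001,0,0.0013,0,0,0],[-0.001,0,0.0013,0,0,0],[-0.001,0,0.0013,0,0,0],[-0.001,0,0.0013,0,0,0],[-0.001,0,0.0013,0,0,0],[-0.001,0,0.0013,0,0,0],[-0.001,0,0.0013,0,0,0]]]';python3 - <<'E'
from h import *
k=get_calibration("wrist");s=r.get_state();w=snapshot("wrist");save("w10.png",w)
Rt=R.from_quat(s["eef_rot"]);t=s["tool_pos"];print(t,s["contact_force"],Rt.as_matrix()[:,1])
g=cv2.cvtColor(w,cv2.COLOR_RGB2GRAY)
for u0,v0 in[(241,185),(406,185)]:
    c=px2w("wrist",u0,v0+.5,t[2]-.0088,k);p=w2px("wrist",[c[0],c[1],.07],k);print("aligned px",p)
    u,v=np.round(p).astype(int);print(g[v-14:v+15:2,u-16:u+17:2])
E
```

```text
clock: 19.93
tool_pos: [0.5355, 0.2951, 0.0982]
eef_rot: [-0.066, -0.704, 0.704, 0.066]
contact_force: [-0.2, -0.5, -2.7]
opening: 0.132
[0.5355 0.2951 0.0982] [-0.2489 -0.5472 -2.7396] [-0. -0. -1.]
aligned px [249.6636 178.708 ]
[[159 163 163 161 157 160 157 156 156 157 159 158 160 161 161 161 160]
 [155 150 147 146 152 159 159 157 157 158 159 159 159 161 162 162 162]
 [147 155 157 156 153 143 136 141 157 158 159 159 160 161 161 162 162]
 [160 158 157 159 157 137 136 132 137 157 158 159 160 161 161 161 162]
 [159 157 158 161 140 128 115 134 158 139 153 159 159 161 160 161 161]
 [157 157 160 145 136 116 114 135 160 157 140 158 159 161 161 161 162]
 [157 159 161 144 123 116 118 121 158 155 155 142 159 161 161 161 161]
 [158 161 160 145 132 121 123 124 124 154 156 144 150 160 161 161 161]
 [159 161 158 147 151 124 125 124 124 125 127 147 142 160 161 162 161]
 [161 158 157 161 153 138 125 125 125 127 143 149 148 159 160 161 161]
 [160 158 158 163 158 150 151 145 138 152 150 158 152 159 160 161 162]
 [158 157 162 160 159 157 154 150 153 156 158 159 156 152 160 161 160]
 [157 160 162 159
[... 593 characters left out ...]
159 160 156 141 153 154 127 114 115 133 140 158 158 158 159]
 [158 160 159 159 140 151 154 156 120 117 116 128 144 158 159 159 159]
 [158 159 160 159 142 154 141 123 122 121 119 137 145 158 159 159 159]
 [158 159 160 147 151 126 126 125 124 123 122 147 149 158 159 159 157]
 [158 159 160 142 157 150 127 126 124 124 149 149 158 159 159 158 156]
 [158 159 160 142 160 153 151 151 152 152 151 158 158 159 159 156 158]
 [157 158 159 147 158 158 157 153 155 156 158 158 159 160 156 158 158]
 [157 159 159 142 158 159 156 156 159 159 158 159 159 157 158 158 159]
 [158 159 159 143 159 156 156 158 158 158 159 160 158 156 158 159 157]
 [157 159 159 145 156 156 158 158 158 159 159 158 156 158 158 157 154]]
```

Run:
```python
from h import *
a=cv2.imread("pics/scene0.png")[...,::-1];b=snapshot("scene");save("s2.png",b)
for n,(u,v) in dict(kiln=(257,307),jar=(288,360),bowl=(434,266),stone=(395,270),green=(190,252)).items():
    p=a[v-14:v+14,u-14:u+14];q=b[v-24:v+24,u-24:u+24];m=cv2.matchTemplate(q.copy(),p.copy(),cv2.TM_CCOEFF_NORMED);print(n,m.max(),np.array(cv2.minMaxLoc(m)[3])-10)
s=r.get_state();print(s["clock"],s["tool_pos"],s["contact_force"],s["opening"],abs(s["qd"]).max())
print(job.finish_job())
```

```text
kiln 0.99552345 [0 0]
jar 0.9756552 [0 0]
bowl 0.9725794 [0 0]
stone 0.87315494 [0 0]
green 0.9865582 [0 0]
20.0333 [0.5355 0.2951 0.0982] [ 0.2745 -0.1246 -3.2257] 0.13317951139046827 0.0011417531703179157
the job is handed in; nothing more can be done
None
```

I've put the pulley in the spares drawer, shut the drawer, and left the arm holding the aluminium cover over the drive box, ready for your screws. I handed the job in at about 20 s of the 58 s allowed.

- **Pulley:** I lowered it until I felt it touch the drawer floor, then let go. The top picture afterwards showed it lying in the drawer.
- **Drawer:** I pushed it by the handle until it stopped dead, with the force climbing to about 25 N. The handle then measured 47.5 mm out from the cabinet's front edge; I had worked out about 47 mm for fully shut. A thin dark line, under a pixel wide, still shows at the seam, and I took it as the joint.
- **Cover:** The underside is about 14.5 mm above the rim, worked out from the arm's reading and the grip height. It is level and still, and the force reading is only its weight. Seen through two of the cover's holes, the threaded holes are within about 1 mm of centre, after I corrected a first offset of about 1.5 mm.
- **Other things on the bench:** The kiln prop, jar, bowl, pebble and green plate had not moved in the scene picture. I did not check the red plates or the tools.

My last pictures of the cover over the box I could only check by pixel values, because the viewing limit was used up. The other two hole pairs were out of sight; their alignment follows from the hole spacing and the cover's angle.

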